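# Load the grease brush and hold the jig's spring jaw open

## Robot

A 6-joint arm with a two-finger parallel gripper is mounted at the origin on the work surface. World frame = base frame: x ahead of the robot, y to its left, z up, the work surface at z = 0. Lengths are in m, angles in rad, forces in N, time in s.
With the tool pointing down it reaches from about 0.35 to 0.85 m from the base axis. Payload 8.1 kg.
Tool frame: the origin (TCP) lies at the very end of the fingers, on their centre line; the grasp point (between the pads) lies 19 mm behind it; z points along the fingers, y is the direction in which the jaws open and shut (so a half turn about z gives the same grasp; the last joint's range is limited). The gripper opens to 93 mm and grips with 3 to 60 N. Pads are 15 mm wide; open, the fingers measure 128 mm over their backs; the gripper's body (75 mm by 188 mm) begins 65 mm behind the grasp point.
Start: joints at [-1.385, 0.13, 1.488, -0, 1.523, -0.085], TCP at [0.161, -0.578, 0.219] pointing down, gripper open.
Joint ranges: [-2.96, 2.96], [-0.89, 2.26], [0.02, 2.5], [-1.34, 4.48], [0, 2.73], [-2.66, 2.66]. Speed limits (rad/s): [2.39, 2.39, 2.79, 3.14, 3.14, 3.14].

## Interface

Orientations are given as a rotation vector (axis times angle).
In Python, from plant import robot gives the robot as it stands.
- The arm moves only by the shell command python3 -m pendant 'ROWS' [OPENING] [FORCE]. ROWS is JSON, a list of rows, each an object with "delta_pos": the shift along the tool's x, y, z in m, a list of three; "spin": the turn about the tool's z in rad. In form: [{"delta_pos": [dx, dy, dz], "spin": spin}, ...]. A call has 1 to 10 rows; each row is the pose to reach, as a shift and turn from the pose measured when the call began, along the tool's axes at that moment; what a row does not reach only later rows make up. A row lasts 1/10 s, in which the tool goes at most 50 mm and 8.59 degrees, less where a joint would pass 70% of its speed; a pose out of reach is approached as far as the arm can. A call with a gripper value outside its range is refused whole. OPENING is the closure, from -1 (fully open) to 1 (shut), set as the call begins (- or left out, the last holds). The fingers move at their own pace and stop on an object; FORCE is the grip in N (left out, the last holds). Time passes only in rows, so rows that repeat a pose let the fingers close. It gives the time, the measured TCP pose, the force and the opening at its end, in the units of the state.
- robot.read_state(): the state, without advancing time (a new reading comes with each control period).
- robot.read_camera(name): name is "scene" or "top" or "wrist"; returns a dict with "color" (400x640x3 uint8, blue, green, red), "camera_matrix" (3x3 intrinsics, pixels), "R" (3x3) and "t" (3): a world point X has camera coordinates R X + t. Camera axes: x right, y down, z forward; pixel columns grow to the right and rows downward; lengths in m; the calibration is good to about 2 mm. A picture is of the moment at which its call begins. There is no depth.
- robot.close_job(): hands the job in, once; it reports no verdict.
Trained networks look in the newest picture that a camera, given by its name, has taken for a name from the list of things; names that differ only in an ending like _2 or _b are one class to them, and where a whole thing is asked for, a point or a joint stands for the part that bears it (a point fixed in the world has none). Each returns a list of dicts, best first, with "score" (0 to 1); they miss things now and then, are a little off and sometimes report something else, mostly with a low value. They report only what shows in the picture. A call takes as long as a camera call. They do not tell look-alikes from the thing itself.
- robot.outline_of(camera, label): "mask" (400x640 bool, what is visible of it).
- robot.mark_of(camera, label): "location" ([x, y, z] in m, in the coordinates of the camera as it stood for that picture, good to about 4 mm: a listed point, or the origin of a listed thing).
The state is a dict: "t": time; "q": joint angles; "dq": joint speeds; "joint_torque": joint torques, N m; "tool_pos": TCP position; "orientation": TCP orientation; "force": force on the tool from outside, world axes, zero at the start; "wrist_torque": the same for the moment, N m; "opening": finger opening in m.
Only numpy, scipy, OpenCV 4.12 (cv2) and the standard library are available. Lean on these libraries where they do the work, as an engineer would, in place of code of your own. Each camera call takes 0.05 s, during which the arm holds its last target.

## Task

I am about to grease the guide rods of the blue axle jig. Take the green-handled brush out of its stand, dip its bristles well down into the dark steel grease pot, and put it back upright in its stand for me; then pull the jig's black handle bar out against its spring until the red pointer stands over the middle of the yellow clip, and keep holding it there: finish while still holding the bar, and do not let go. Leave the other things on the bench alone and do not tip the pot or push it out of its place.

Things in the scene. Friction and masses are not known exactly. Their poses are not given: they have to be found in the camera images.
- jig: fixed blue base of the axle jig: plate x -145 to +205, y -65 to +105 mm, 12 mm thick. Origin on the bench; +x points to the spring housing (63 mm high) at the rear; the jaw is pulled along -x, roughly towards the robot. Front cross block x -133 to -117, 57 mm high; rear block x 85 to 109, 74 mm high; both y -55 to +55; guide rods between them; scale strip at y 88, its top 15 mm up
- slide (a joint): travel in m of the aluminium jaw block along the jig's -x; 0 = home against the rear block, grows as it is pulled out, end stop at 0.095. A spring pulls it home at all times: about 4.5 N at 0, rising by 1 N per 10 mm; let go, it runs back to 0
- slide_handle (a point): middle of the jaw's black handle bar, on its axis: round, 16 mm thick, 120 mm long along the jig's y, axis 96 mm above the bench, on two 14 mm posts at y -45 and +45 mm. 39 mm of free space below it, down to the jaw block (60 x 104 mm, top 49 mm above the bench). Moves with the jaw; at home it is at x +50, y 0 mm in the jig's frame, 35 mm in front of the rear block
- slide_pointer (a point): red pointer on the jaw's +y side, 3 mm wide; the point is its centre line above the scale strip, 30 mm above the bench, same x in the jig's frame as the handle bar
- clip: yellow marker clip fixed on the jig's scale strip: 10 mm along the jig's x, 30 mm along y, 8 mm tall, with a black line across its middle. Origin: centre of its underside (15 mm above the bench); axes parallel to the jig's. The pointer passes above it. It is set somewhere 40 to 80 mm in front of the pointer's home place
- stand: fixed grey plastic block 80 x 80 x 55 mm with one round hole 37 mm wide, 45 mm deep, in the middle of its top (floor of the hole 10 mm above the bench); origin: centre of its underside. The brush starts upright in the hole
- brush: loose grease brush standing upright: flat-ended bristles 22 mm across from 0 to 40 mm, brass ferrule 24 mm across from 40 to 60 mm, round green handle 18 mm across from 60 to 160 mm, about 60 g. Origin: centre of the bristles' flat end; z along the handle, up at the start
- brush_tip (a point): centre of the bristles' flat end (the brush's lower end at the start)
- pot: loose open round grease pot of dark steel, 80 mm across, 55 mm tall, wall 4 mm, floor 5 mm (brass-coloured inside), about 0.45 kg, nothing inside it in this simulation; origin: centre of its underside
- spray_can: upright spray can, 64 mm across, 170 mm tall; origin: centre of its underside; a bystander, to be left alone
- cassette: stepped stack of steel bicycle sprockets lying flat, 112 mm across at the bottom, 36 mm tall; origin: centre of its underside; a bystander, to be left alone
- wrench: steel wrench lying on the bench; a bystander, to be left alone
- driver: screwdriver lying on the bench; a bystander, to be left alone
- pedal: orange bicycle pedal, 90 x 82 x 22 mm, with a steel axle; origin: centre of its underside; a bystander, to be left alone
Things that resemble listed ones, but are neither listed nor needed, are in the scene too. What is shaped like the brush but pink, purple or white is not meant.

How it is judged:
On the way, in this order (a step that is already met when the one before it is completed fails the run):
1. the gripped brush's bristle end is down inside the pot, at least 20 mm below the rim (horizontal distance between brush_tip and pot below 0.032 m and z of brush_tip in the frame of pot between 0 and 0.035 m and angle between brush's own z axis and vertical below 0.9 rad and contact force between the fingers and brush above 1 N), for 0.1 s.
2. the brush stands upright in its stand's hole again, let go (horizontal distance between brush_tip and stand below 0.018 m and z of brush_tip in the frame of stand below 0.022 m and angle between brush's own z axis and vertical below 0.35 rad and contact force between the fingers and brush below 0.3 N), for 0.2 s.
At the end, for the whole second after the job is handed in: The robot still holds the handle bar (at least 2 N of finger contact), the jaw is at rest with the red pointer within 5 mm of the middle of the yellow clip, the brush stands let go in the stand's hole (bristle end in the hole's bottom 12 mm, leaning under 0.35 rad) and the pot stands upright (all of step 2 and x of slide_pointer in the frame of clip between -0.005 and 0.005 m and contact force between the fingers and jig above 2 N and velocity of joint slide between -0.01 and 0.01 m/s and angle between pot's own z axis and vertical below 0.1 rad); the arm keeps its last pose, push and grip.
It fails at once if the pot is tipped or pushed more than 40 mm from its place (angle between pot's own z axis and vertical above 0.4 rad or distance of pot from where it was at the start of the episode above 0.04 m).
It fails at once if a bystander is moved more than 30 mm (distance of any of spray_can, cassette, wrench, driver, pedal from where it was at the start of the episode above 0.03 m).
It also fails if it takes over 54 s, if anything falls off the work surface, if the arm or the gripper's body presses on something with over 40 N, if the wrist force passes 120 N, or if a joint passes its speed limit or range.

## Working session

There is one attempt and no reset: what is moved stays moved. The work goes in short steps, Python scripts to look and compute and a shell command to move; the robot and the scene stay as the last step left them, time stands still between calls to the robot, and variables do not carry over. Pictures are saved under pics/ and viewed, and the job is handed in when it is done.

```bash
ls; mkdir -p pics; cat > h.py <<'E'
from plant import robot
import numpy as np, cv2
from scipy.spatial.transform import Rotation as R
def snap(c,name):
    im=robot.read_camera(c); cv2.imwrite(f'pics/{name}.png',im['color']); return im
def marks(c,im,labels):
    for l in labels:
        for d in robot.mark_of(c,l)[:4]:
            p=np.array(d['location']); w=im['R'].T@(p-im['t']); uv=im['camera_matrix']@p
            print(c,l,round(d['score'],2),w.round(4),(uv[:2]/uv[2]).round(0))
E
python3 - <<'E'
from h import *
s=robot.read_state(); print(s)
for c in ['scene','top']:
    im=snap(c,c+'1')
    marks(c,im,['jig','slide_handle','slide_pointer','clip','stand','brush','brush_tip','pot','spray_can','cassette'])
print(robot.read_state()['t'])
E
```

```text
pics
{'t': 0.0, 'q': array([-1.38544914e+00,  1.31109233e-01,  1.48925051e+00, -1.25332265e-05,
        1.52302602e+00, -8.54159044e-02]), 'dq': array([ 0.00013869,  0.0012417 , -0.00069337,  0.00019202, -0.00064145,
        0.00040021]), 'joint_torque': array([ 1.40788219e-03, -5.59843075e+01, -4.91759062e+01,  7.69759901e-02,
        3.53468454e-02, -1.39599260e-04]), 'tool_pos': array([ 0.16038349, -0.57758154,  0.21763428]), 'orientation': array([-3.11107278e+00, -4.23774978e-01,  1.60223781e-04]), 'force': array([-0.11270062,  0.51690635,  0.07570191]), 'wrist_torque': array([-0.02434946, -0.00252566,  0.06933139]), 'opening': 0.09294380320560149}
scene jig 0.58 [5.762e-01 1.307e-01 1.000e-04] [357. 247.]
scene jig 0.19 [ 0.4336 -0.1791 -0.0028] [261. 194.]
scene slide_handle 0.56 [0.6204 0.1414 0.0934] [359. 231.]
scene slide_pointer 0.74 [0.604  0.2242 0.0274] [396. 255.]
scene clip 0.51 [0.5286 0.2134 0.0105] [395. 237.]
scene stand 0.78 [ 0.4335 -0.1792 -0.0014] [261. 193.]
scene brush 0.94 [ 0.3843 -0.0847 -0.0022] [298. 189.]
scene brush 0.76 [ 0.5493 -0.1438  0.0041] [256
[... 993 characters left out ...]
lip 0.4 [0.5296 0.214  0.0115] [259. 197.]
top stand 0.6 [ 0.4254 -0.1838 -0.0014] [405. 239.]
top brush 0.74 [ 0.5479 -0.1437 -0.0007] [390. 193.]
top brush 0.6 [ 0.4314 -0.1844  0.009 ] [406. 236.]
top brush 0.58 [ 0.3758 -0.0872 -0.0007] [369. 256.]
top brush 0.45 [ 0.4404 -0.0926  0.0006] [371. 232.]
top brush_tip 0.73 [ 0.5441 -0.1483  0.0007] [392. 195.]
top brush_tip 0.66 [ 0.4308 -0.1813  0.0066] [405. 237.]
top brush_tip 0.64 [ 0.3791  0.3997 -0.0011] [189. 251.]
top brush_tip 0.56 [ 0.3775 -0.0852 -0.001 ] [368. 256.]
top pot 0.9 [ 0.4426 -0.3159  0.0015] [454. 233.]
top spray_can 0.97 [ 0.6388 -0.3401 -0.001 ] [462. 162.]
top cassette 0.73 [ 0.6788 -0.2163  0.0023] [417. 147.]
1.1
```

View pics/scene1.png

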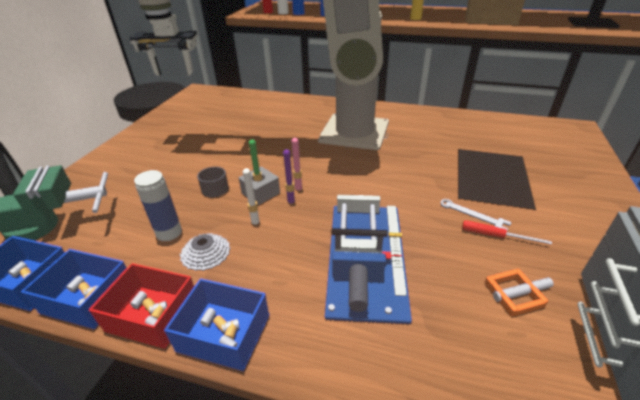

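View pics/top1.png

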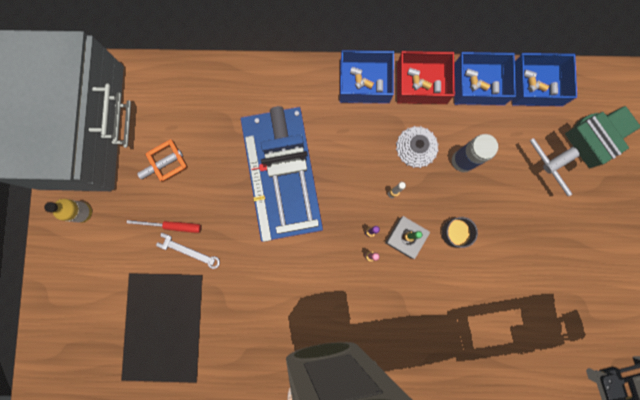

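The green brush stands in the grey stand (scene ~255,160, top ~412,236), with the pot beside it (top ~458,233). The jig is blue, with its pointer at top ~263,167 and the clip at ~259,198. Purple, pink and white lookalikes stand near the stand. Next I'll refine the green handle axis and the tool axes.

```bash
cat >> h.py <<'E'
def ray(im,uv):
    d=im['R'].T@np.linalg.solve(im['camera_matrix'],[uv[0],uv[1],1.]); c=-im['R'].T@im['t']; return c,d
def tool():
    s=robot.read_state(); return s, R.from_rotvec(s['orientation']).as_matrix()
def green(im):
    hsv=cv2.cvtColor(im['color'],cv2.COLOR_BGR2HSV); return cv2.inRange(hsv,(45,120,50),(75,255,255))
def proj(im,X):
    p=im['camera_matrix']@(im['R']@np.array(X)+im['t']); return p[:2]/p[2]
E
python3 - <<'E'
from h import *
from scipy.optimize import least_squares
s,M=tool(); print(M.round(3)); 
obs=[]
for c in ['scene','top']:
    im=robot.read_camera(c); g=green(im)
    n,l,st,ce=cv2.connectedComponentsWithStats(g)
    for i in range(1,n):
        if st[i,4]>15: print(c,st[i],ce[i].round(1))
    big=cv2.resize(im['color'][110:270,180:420] if c=='scene' else im['color'][150:290,340:520],None,fx=3,fy=3,interpolation=cv2.INTER_CUBIC); cv2.imwrite(f'pics/z_{c}.png',big)
    for X in ([.431,-.181,.07],[.431,-.181,.17],[.444,-.318,.055],[.444,-.318,.0]): print(X,proj(im,X).round(1))
E
```

```text
[[ 0.964  0.268  0.   ]
 [ 0.268 -0.964 -0.   ]
 [ 0.     0.    -1.   ]]
[0.431, -0.181, 0.07] [257.8 172. ]
[0.431, -0.181, 0.17] [252.7 139.7]
[0.444, -0.318, 0.055] [212.1 172.3]
[0.444, -0.318, 0.0] [216. 188.]
[0.431, -0.181, 0.07] [409.3 235.5]
[0.431, -0.181, 0.17] [417.9 233.8]
[0.444, -0.318, 0.055] [461.6 231.9]
[0.444, -0.318, 0.0] [455.1 232.8]
```

View pics/z_scene.png

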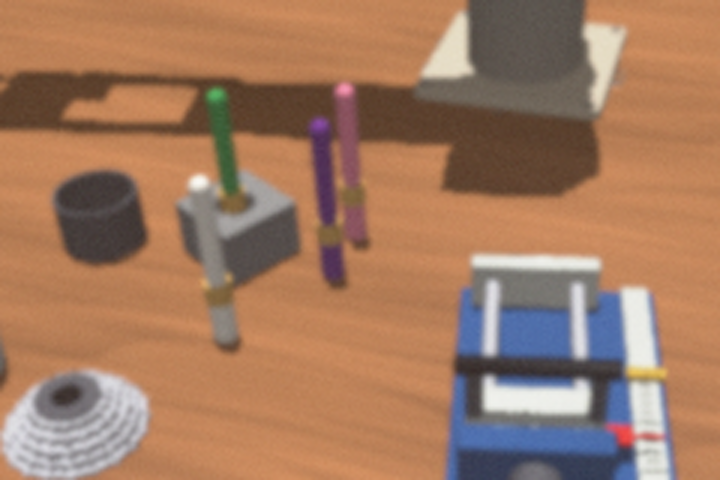

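View pics/z_top.png

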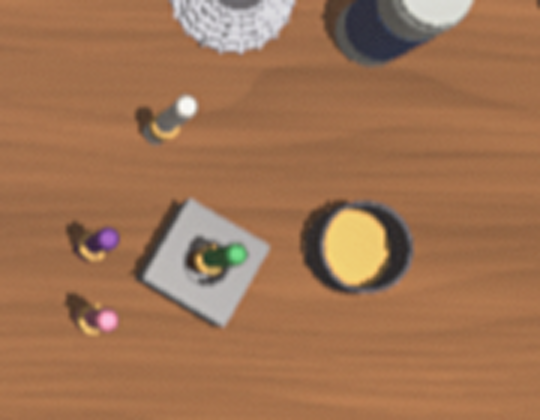

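```bash
python3 -m pendant '[{"delta_pos":[0.04,-0.03,-0.03],"spin":-0.14},{"delta_pos":[0.08,-0.06,-0.03],"spin":-0.28},{"delta_pos":[0.12,-0.09,-0.03],"spin":-0.42},{"delta_pos":[0.16,-0.125,-0.03],"spin":-0.57},{"delta_pos":[0.2,-0.16,-0.03],"spin":-0.72},{"delta_pos":[0.24,-0.195,-0.03],"spin":-0.87},{"delta_pos":[0.28,-0.23,-0.03],"spin":-1.02},{"delta_pos":[0.31,-0.26,-0.03],"spin":-1.17},{"delta_pos":[0.34,-0.285,-0.03],"spin":-1.32},{"delta_pos":[0.366,-0.309,-0.03],"spin":-1.47}]' -1 10
python3 -m pendant '[{"delta_pos":[0,0,0],"spin":-0.01},{"delta_pos":[0,0,0],"spin":-0.01},{"delta_pos":[0,0,0],"spin":-0.01}]'
python3 - <<'E'
from h import *
s,M=tool(); print(s['t'],s['q'].round(3),s['tool_pos'].round(4)); print(M.round(3))
im=snap('wrist','w1'); marks('wrist',im,['stand','brush','pot','brush_tip'])
print(im['R'].round(2),(-im['R'].T@im['t']).round(3))
im=snap('top','t2')
E
```

```text
t: 2.2
tool_pos: [0.4317, -0.1799, 0.249]
orientation: [2.015, 2.409, 0.001]
force: [-0.3, -0.4, 0.8]
opening: 0.0929
t: 2.5
tool_pos: [0.4313, -0.1807, 0.249]
orientation: [2.006, 2.417, 0.0]
force: [0.1, 0.0, 1.4]
opening: 0.0931
2.5 [-0.506 -0.247  1.796  0.     1.592 -0.692] [ 0.4313 -0.1807  0.249 ]
[[-0.184  0.983  0.001]
 [ 0.983  0.184 -0.   ]
 [-0.001  0.001 -1.   ]]
wrist stand 0.76 [ 0.429  -0.1801  0.0029] [313. 168.]
wrist brush 0.88 [ 0.4315 -0.1802  0.0106] [315. 170.]
wrist brush 0.81 [ 0.3808 -0.0846 -0.0005] [288.  80.]
wrist brush 0.77 [ 0.552  -0.1441 -0.0008] [417. 157.]
wrist brush 0.7 [ 0.4423 -0.0806  0.0059] [340.  87.]
wrist pot 0.93 [ 0.4455 -0.3143 -0.0012] [307. 267.]
wrist brush_tip 0.87 [ 4.461e-01 -8.420e-02 -1.000e-04] [343.  91.]
wrist brush_tip 0.86 [ 0.3796 -0.0813 -0.0015] [287.  77.]
wrist brush_tip 0.73 [ 0.4318 -0.1823  0.0063] [315. 171.]
wrist brush_tip 0.58 [ 0.5498 -0.1439  0.0036] [416. 157.]
[[ 0.98  0.18  0.  ]
 [ 0.18 -0.95  0.26]
 [ 0.05 -0.25 -0.97]] [ 0.418 -0.108  0.416]
```

View pics/w1.png

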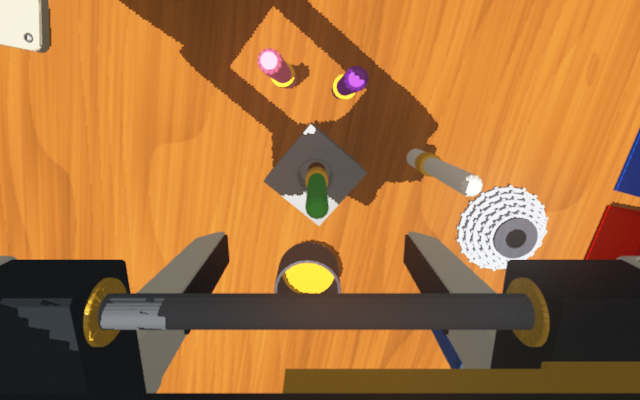

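The wrist view shows the green brush (317,207) centred between the open fingers, with the lookalikes well clear. I'll descend and grip.

```bash
python3 -m pendant '[{"delta_pos":[0,0,0.03],"spin":0},{"delta_pos":[0,0,0.06],"spin":0},{"delta_pos":[0,0,0.09],"spin":0},{"delta_pos":[0,0,0.12],"spin":0},{"delta_pos":[0,0,0.144],"spin":0},{"delta_pos":[0,0,0.144],"spin":0},{"delta_pos":[0,0,0.144],"spin":0}]'
python3 -m pendant '[{"delta_pos":[0,0,0],"spin":0},{"delta_pos":[0,0,0],"spin":0},{"delta_pos":[0,0,0],"spin":0},{"delta_pos":[0,0,0],"spin":0},{"delta_pos":[0,0,0],"spin":0},{"delta_pos":[0,0,0],"spin":0},{"delta_pos":[0,0,0],"spin":0},{"delta_pos":[0,0,0],"spin":0}]' 1 20
python3 - <<'E'
from h import *
im=snap('wrist','w2'); im=snap('scene','s2')
cv2.imwrite('pics/s2z.png',cv2.resize(im['color'][80:240,150:350],None,fx=3,fy=3))
E
```

```text
t: 3.5
tool_pos: [0.4313, -0.1809, 0.1053]
orientation: [2.007, 2.417, 0.001]
force: [0.2, -1.1, 1.1]
opening: 0.0928
t: 4.3
tool_pos: [0.4312, -0.1809, 0.1052]
orientation: [-2.007, -2.417, -0.001]
force: [-0.0, 0.3, 0.3]
opening: 0.0334
```

View pics/s2z.png

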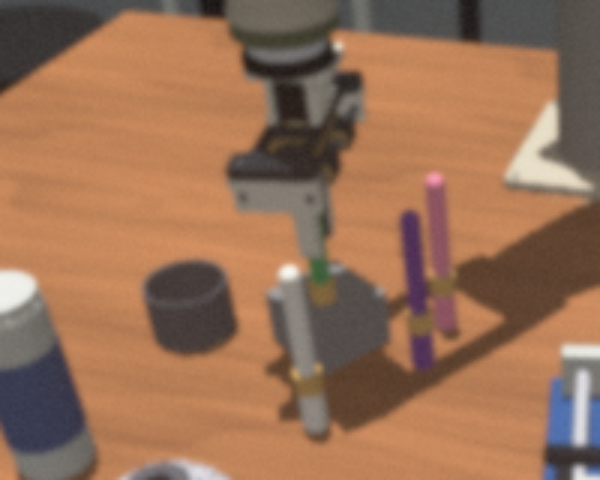

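Still closing (0.033 at that moment), so I'll wait for it.

```bash
python3 -m pendant '[{"delta_pos":[0,0,0],"spin":0},{"delta_pos":[0,0,0],"spin":0},{"delta_pos":[0,0,0],"spin":0},{"delta_pos":[0,0,0],"spin":0},{"delta_pos":[0,0,0],"spin":0}]'
python3 - <<'E'
from h import *
im=snap('wrist','w3')
E
```

```text
t: 4.9
tool_pos: [0.4312, -0.1808, 0.1052]
orientation: [-2.007, -2.417, -0.001]
force: [0.6, 0.1, -1.9]
opening: 0.0177
```

View pics/w3.png

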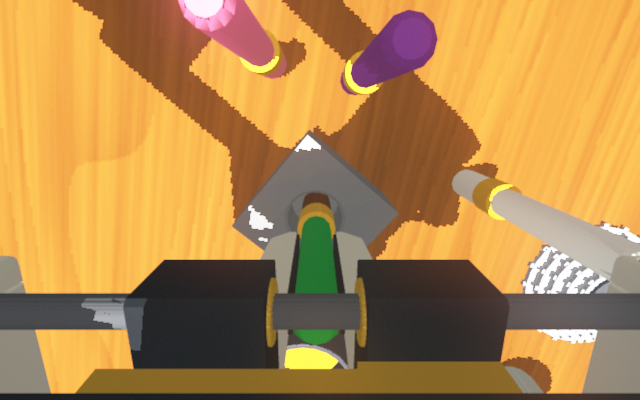

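Gripped at 17.7 mm. I'll lift, carry it over the pot and check before dipping.

```bash
python3 -m pendant '[{"delta_pos":[0,0,-0.02],"spin":0},{"delta_pos":[0,0,-0.045],"spin":0},{"delta_pos":[0,0,-0.075],"spin":0},{"delta_pos":[-0.02,-0.002,-0.08],"spin":0},{"delta_pos":[-0.05,-0.004,-0.08],"spin":0},{"delta_pos":[-0.08,-0.006,-0.08],"spin":0},{"delta_pos":[-0.11,-0.009,-0.08],"spin":0},{"delta_pos":[-0.134,-0.0106,-0.08],"spin":0},{"delta_pos":[-0.134,-0.0106,-0.08],"spin":0},{"delta_pos":[-0.134,-0.0106,-0.08],"spin":0}]'
python3 - <<'E'
from h import *
for c in ['scene','top','wrist']:
    im=snap(c,c+'4'); marks(c,im,['pot','brush_tip'])
    if c!='wrist': 
        z=im['color'][80:240,150:350] if c=='scene' else im['color'][150:310,360:560]
        cv2.imwrite(f'pics/{c}4z.png',cv2.resize(z,None,fx=3,fy=3))
E
```

```text
t: 5.95
tool_pos: [0.4451, -0.3145, 0.1847]
orientation: [-2.007, -2.415, -0.001]
force: [0.2, 1.0, -0.9]
opening: 0.0176
scene pot 0.57 [ 0.4493 -0.3203 -0.0037] [215. 190.]
scene brush_tip 0.76 [ 0.4424 -0.3179  0.0895] [210. 162.]
scene brush_tip 0.74 [ 0.3756 -0.0861 -0.0004] [299. 186.]
scene brush_tip 0.57 [ 0.5529 -0.1471 -0.0032] [254. 222.]
scene brush_tip 0.56 [ 0.4432 -0.0887 -0.0015] [290. 200.]
top pot 0.78 [ 0.4432 -0.3161  0.0026] [455. 233.]
top brush_tip 0.63 [ 0.5442 -0.1511 -0.001 ] [393. 195.]
top brush_tip 0.51 [ 0.3797 -0.0824  0.0009] [367. 255.]
top brush_tip 0.48 [ 0.4462 -0.3093  0.0827] [462. 230.]
top brush_tip 0.41 [ 0.4422 -0.0822  0.002 ] [368. 232.]
wrist pot 0.63 [ 0.4494 -0.3167 -0.0014] [318. 182.]
wrist brush_tip 0.69 [ 0.5467 -0.1422  0.0052] [456.  23.]
wrist brush_tip 0.68 [ 0.4466 -0.3113  0.0872] [317. 198.]
```

View pics/scene4z.png

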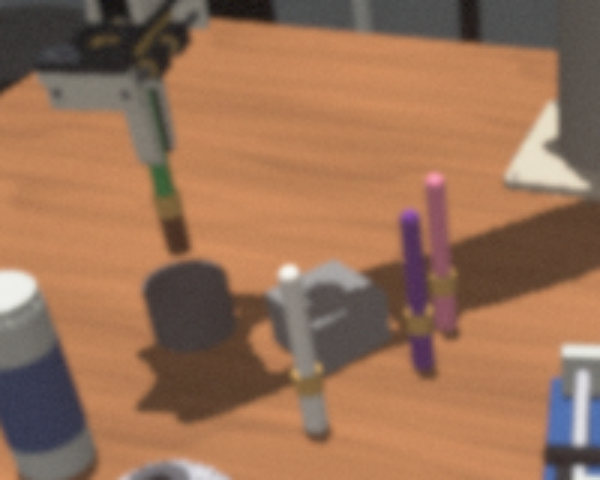

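View pics/wrist4.png

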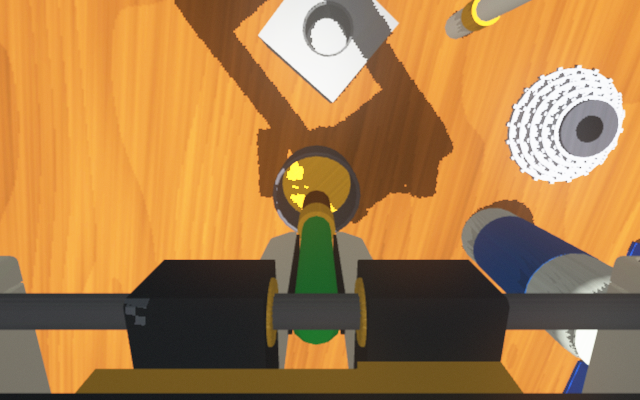

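The brush hangs upright over the pot, which sits at (317,190) in the wrist view. The stand's hole shows at about (327,30). Dipping 70 mm.

```bash
python3 -m pendant '[{"delta_pos":[-0.002,0.001,0.02],"spin":0},{"delta_pos":[-0.003,0.001,0.04],"spin":0},{"delta_pos":[-0.003,0.001,0.06],"spin":0},{"delta_pos":[-0.003,0.001,0.07],"spin":0},{"delta_pos":[-0.003,0.001,0.07],"spin":0},{"delta_pos":[-0.003,0.001,0.07],"spin":0},{"delta_pos":[-0.003,0.001,0.07],"spin":0},{"delta_pos":[-0.003,0.001,0.07],"spin":0},{"delta_pos":[-0.003,0.001,0.07],"spin":0}]'
python3 - <<'E'
from h import *
# hole centre from w4 view: use current calibration of earlier pose (recompute after lift); now just check
for c in ['scene','wrist']:
    im=snap(c,c+'5'); marks(c,im,['pot','brush_tip'])
E
```

```text
t: 7.3
tool_pos: [0.4475, -0.3173, 0.1162]
orientation: [2.005, 2.416, 0.001]
force: [0.4, -0.3, 0.2]
opening: 0.0178
scene pot 0.56 [ 4.507e-01 -3.219e-01 -3.000e-04] [214. 189.]
scene brush_tip 0.74 [ 0.3764 -0.0869  0.0022] [298. 186.]
scene brush_tip 0.7 [ 0.5498 -0.1494 -0.0059] [254. 222.]
scene brush_tip 0.57 [ 0.4432 -0.0871 -0.    ] [290. 200.]
scene brush_tip 0.53 [ 0.4448 -0.3216  0.0201] [213. 182.]
wrist pot 0.92 [ 4.457e-01 -3.179e-01 -2.000e-04] [313. 196.]
wrist brush_tip 0.93 [ 0.4491 -0.3173  0.0199] [317. 203.]
```

View pics/wrist5.png

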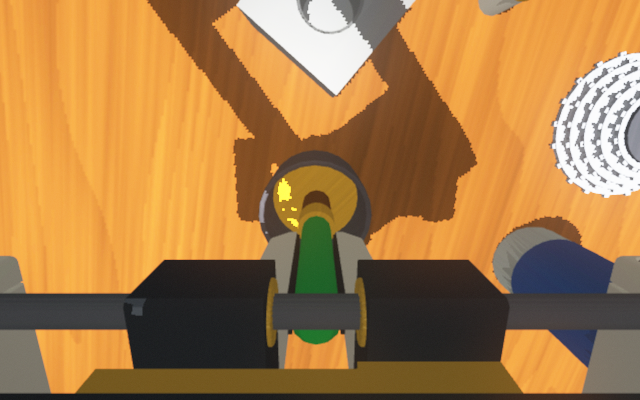

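View pics/scene5.png

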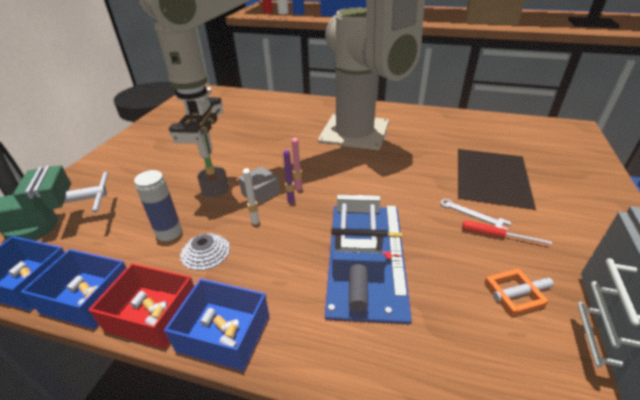

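Dip confirmed: bristle end is at z 0.020, within 3 mm of the pot's centre. I'll lift out and go back over the stand.

```bash
python3 -m pendant '[{"delta_pos":[0,0,-0.02],"spin":0},{"delta_pos":[0,0,-0.045],"spin":0},{"delta_pos":[0,0,-0.068],"spin":0},{"delta_pos":[0,0,-0.068],"spin":0}]'
python3 - <<'E'
from h import *
im=snap('wrist','w6'); marks('wrist',im,['stand','brush_tip'])
for uv in [(327,30)]:
    pass
c,d=ray(im,(327,30)); print((c+d*(.055-c[2])/d[2]).round(4))
E
python3 -m pendant '[{"delta_pos":[0.03,0.0015,0],"spin":0},{"delta_pos":[0.06,0.003,0],"spin":0},{"delta_pos":[0.09,0.005,0],"spin":0},{"delta_pos":[0.12,0.007,0],"spin":0},{"delta_pos":[0.1372,0.0079,0],"spin":0},{"delta_pos":[0.1372,0.0079,0],"spin":0},{"delta_pos":[0.1372,0.0079,0],"spin":0}]'
python3 - <<'E'
from h import *
for c in ['wrist','scene','top']:
    im=snap(c,c+'7'); marks(c,im,['stand','brush_tip'])
E
```

```text
t: 8.0
tool_pos: [0.4488, -0.3184, 0.1873]
orientation: [2.002, 2.412, 0.001]
force: [0.2, -0.1, 0.2]
opening: 0.0174
wrist stand 0.88 [ 0.4277 -0.1788  0.0039] [320.  32.]
wrist brush_tip 0.97 [ 0.4495 -0.3192  0.0912] [315. 202.]
wrist brush_tip 0.93 [ 0.5501 -0.1424  0.0015] [454.  18.]
[ 0.4343 -0.1857  0.055 ]
t: 8.85
tool_pos: [0.4291, -0.1806, 0.1819]
orientation: [-2.005, -2.417, 0.0]
force: [0.7, 0.4, -0.8]
opening: 0.0175
wrist stand 0.57 [ 0.429  -0.1819  0.0038] [315. 182.]
wrist brush_tip 0.89 [ 0.4302 -0.1832  0.0843] [316. 205.]
wrist brush_tip 0.71 [ 0.4444 -0.0848 -0.0012] [349.  89.]
wrist brush_tip 0.69 [ 0.5492 -0.1436  0.0029] [436. 167.]
wrist brush_tip 0.68 [ 0.3792 -0.0818 -0.0012] [284.  73.]
scene stand 0.93 [ 0.429  -0.1782 -0.0036] [262. 193.]
scene brush_tip 0.91 [ 0.3761 -0.0848 -0.0038] [299. 187.]
scene brush_tip 0.79 [ 0.5476 -0.1489 -0.0035] [255. 221.]
scene brush_tip 0.53 [ 0.427  -0.1881  0.086 ] [255. 166.]
top stand 0.68 [ 0.4273 -0.1826 -0.0007] [405. 238.]
top brush_tip 0.68 [ 0.4388 -0.0846  0.0037] [368. 233.]
top brush_tip 0.67 [ 0.5474 -0.1493 -0.0015] [392. 194.]
top brush_tip 0.42 [ 0.3786 -0.0844 -0.0018] [368. 255.]
top brush_tip 0.37 [ 0.4301 -0.1785  0.0832] [409. 236.]
```

View pics/w6.png

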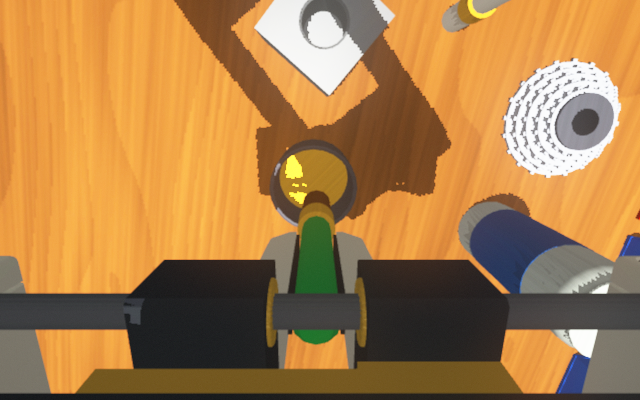

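View pics/wrist7.png

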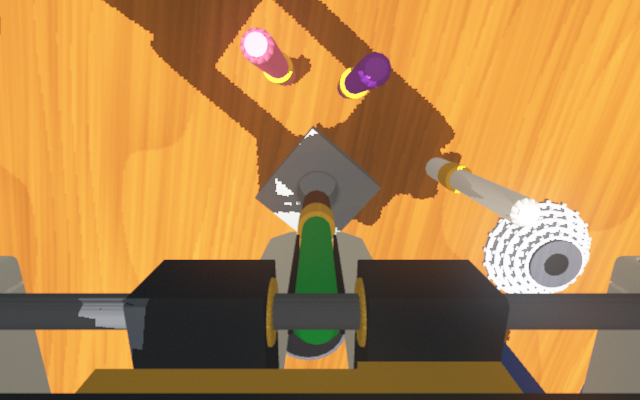

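Tip and hole agree to about 2 mm, and the radial clearance is 7.5 mm. I'll lower in two stages.

```bash
python3 -m pendant '[{"delta_pos":[0.001,0.001,0.01],"spin":0},{"delta_pos":[0.001,0.001,0.025],"spin":0},{"delta_pos":[0.001,0.001,0.04],"spin":0},{"delta_pos":[0.001,0.001,0.055],"spin":0},{"delta_pos":[0.001,0.001,0.055],"spin":0}]'
python3 -c "
from h import *
im=snap('wrist','w8')"
```

```text
t: 9.8
tool_pos: [0.4277, -0.1782, 0.1235]
orientation: [-2.002, -2.412, 0.001]
force: [0.5, -0.4, -1.4]
opening: 0.0177
```

View pics/w8.png

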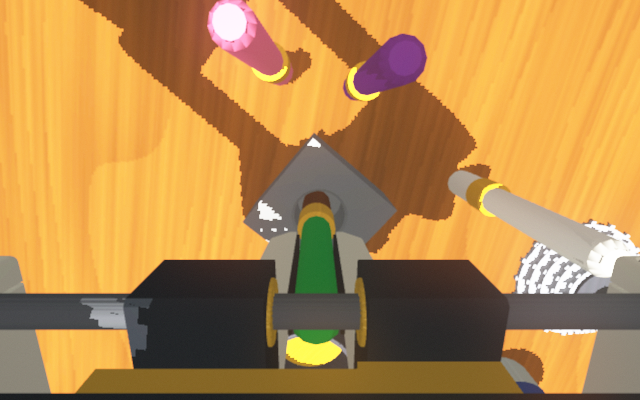

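```bash
python3 -m pendant '[{"delta_pos":[-0.002,0.0025,0.008],"spin":0},{"delta_pos":[-0.002,0.0025,0.0165],"spin":0},{"delta_pos":[-0.002,0.0025,0.0165],"spin":0},{"delta_pos":[-0.002,0.0025,0.0165],"spin":0},{"delta_pos":[-0.002,0.0025,0.0165],"spin":0}]'
python3 -m pendant '[{"delta_pos":[0,0,0],"spin":0},{"delta_pos":[0,0,0],"spin":0},{"delta_pos":[0,0,0],"spin":0},{"delta_pos":[0,0,0],"spin":0},{"delta_pos":[0,0,0],"spin":0},{"delta_pos":[0,0,0],"spin":0},{"delta_pos":[0,0,0],"spin":0},{"delta_pos":[0,0,0],"spin":0}]' -1
python3 -c "
from h import *
im=snap('wrist','w9'); marks('wrist',im,['brush','brush_tip','stand'])"
```

```text
t: 10.35
tool_pos: [0.4314, -0.1802, 0.1089]
orientation: [-2.004, -2.414, 0.0]
force: [-0.4, -0.9, -0.6]
opening: 0.0176
t: 11.15
tool_pos: [0.4314, -0.1802, 0.1089]
orientation: [-2.004, -2.414, 0.0]
force: [0.8, -0.7, 0.1]
opening: 0.0769
wrist brush 0.96 [ 0.4429 -0.0776  0.0067] [356.  73.]
wrist brush 0.89 [ 0.381  -0.0859  0.0037] [273.  69.]
wrist brush 0.88 [ 0.5492 -0.1449  0.0016] [463. 183.]
wrist brush 0.79 [ 0.4304 -0.1822  0.0104] [314. 203.]
wrist brush_tip 0.93 [ 0.5497 -0.1448  0.0047] [465. 184.]
wrist brush_tip 0.87 [ 0.3791 -0.0836 -0.0019] [272.  66.]
wrist brush_tip 0.84 [ 0.4463 -0.0843 -0.0014] [357.  84.]
wrist brush_tip 0.56 [ 0.4333 -0.1798  0.0082] [318. 201.]
wrist stand 0.94 [ 0.4303 -0.1817  0.0038] [314. 201.]
wrist stand 0.57 [ 0.4298 -0.18    0.0086] [313. 200.]
```

View pics/w9.png

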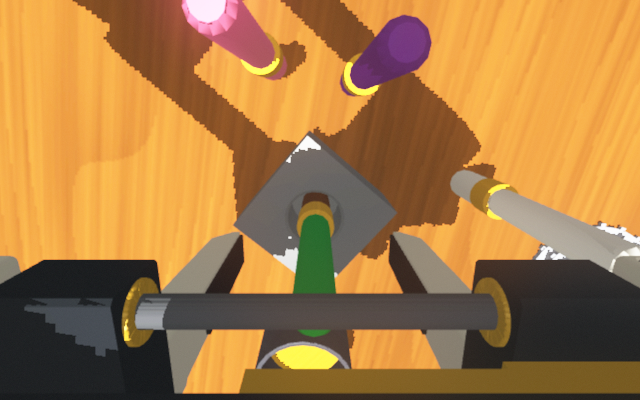

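The brush is let go and stands upright in the hole (hole at 318,210, handle at 315,290). I'll rise and move over the jig.

```bash
python3 -m pendant '[{"delta_pos":[0,0,-0.03],"spin":0},{"delta_pos":[0,0,-0.06],"spin":0},{"delta_pos":[0,0,-0.1],"spin":0},{"delta_pos":[0,0,-0.14],"spin":0},{"delta_pos":[0,0,-0.14],"spin":0}]' -1
python3 -m pendant '[{"delta_pos":[0.03,0.025,0],"spin":0},{"delta_pos":[0.06,0.05,0],"spin":0},{"delta_pos":[0.09,0.08,0],"spin":0},{"delta_pos":[0.12,0.105,0],"spin":0},{"delta_pos":[0.155,0.13,0],"spin":0},{"delta_pos":[0.19,0.16,0],"spin":0},{"delta_pos":[0.225,0.19,0],"spin":0},{"delta_pos":[0.26,0.22,0],"spin":0},{"delta_pos":[0.284,0.245,0],"spin":0},{"delta_pos":[0.284,0.245,0],"spin":0}]'
python3 -m pendant '[{"delta_pos":[0,0,0],"spin":0},{"delta_pos":[0,0,0],"spin":0}]'
python3 -c "
from h import *
for c in ['wrist','top','scene']:
    im=snap(c,c+'10'); marks(c,im,['slide_handle','slide_pointer','clip','jig','brush_tip'])
s,M=tool(); print(s['tool_pos'],M.round(3),s['q'].round(2))"
```

```text
t: 11.85
tool_pos: [0.4346, -0.1821, 0.2557]
orientation: [2.003, 2.413, 0.003]
force: [0.8, -0.4, 0.0]
opening: 0.0926
t: 12.85
tool_pos: [0.6238, 0.1459, 0.2536]
orientation: [2.0, 2.418, 0.001]
force: [-0.2, -0.2, -0.4]
opening: 0.093
t: 13.05
tool_pos: [0.6233, 0.1456, 0.2526]
orientation: [2.001, 2.419, -0.001]
force: [-0.3, 0.4, 0.1]
opening: 0.0932
wrist slide_handle 0.89 [0.6233 0.1411 0.096 ] [314. 189.]
wrist slide_pointer 0.72 [0.6038 0.2316 0.0304] [312.  93.]
wrist clip 0.61 [0.5256 0.2104 0.0152] [242.  99.]
wrist jig 0.78 [0.5751 0.1353 0.0051] [275. 169.]
wrist brush_tip 0.74 [ 0.5461 -0.1464  0.0026] [225. 353.]
top slide_pointer 0.73 [ 0.4247 -0.1797 -0.0018] [404. 239.]
top clip 0.59 [0.5285 0.2126 0.0121] [259. 197.]
top jig 0.64 [0.573  0.131  0.0019] [290. 182.]
top brush_tip 0.7 [ 0.4287 -0.1787  0.0062] [404. 237.]
top brush_tip 0.67 [ 5.463e-01 -1.479e-01 -2.000e-04] [392. 194.]
top brush_tip 0.56 [ 0.4469 -0.0852  0.0009] [369. 230.]
top brush_tip 0.41 [ 0.3774 -0.0871 -0.0004] [369. 256.]
scene slide_handle 0.72 [0.624  0.1419 0.0965] [359. 231.]
scene slide_handle 0.54 [ 5.760e-01  1.306e-01 -4.000e-04] [357. 247.]
scene slide_pointer 0.56 [0.6007 0.2276 0.0276] [398. 254.]
scene clip 0.47 [0.5266 0.2133 0.0148] [395. 235.]
scene jig 0.69 [ 0.5802  0.1318 -0.0015] [357. 249.]
scene brush_tip 0.81 [ 0.4293 -0.1832  0.0089] [260. 189.]
scene brush_tip 0.8 [ 0.5484 -0.1483 -0.0042] [255. 221.]
scene brush_tip 0.65 [ 0.3783 -0.0873 -0.0012] [298. 187.]
scene brush_tip 0.56 [ 0.4431 -0.0844  0.001 ] [291. 200.]
[0.62383325 0.14598033 0.25352803] [[-0.188  0.982  0.003]
 [ 0.982  0.188 -0.002]
 [-0.002  0.003 -1.   ]] [ 0.15  0.23  1.32 -0.    1.59 -0.04]
```

View pics/wrist10.png

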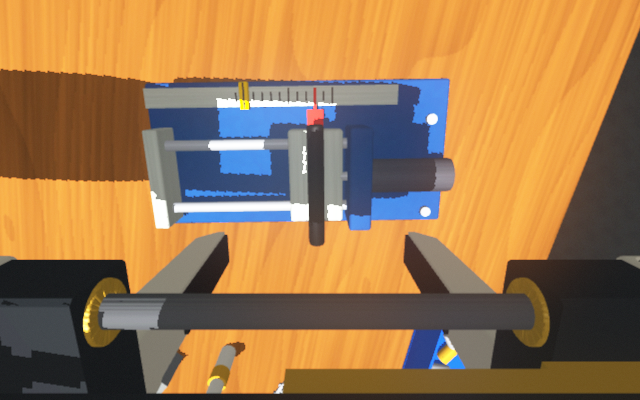

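View pics/scene10.png

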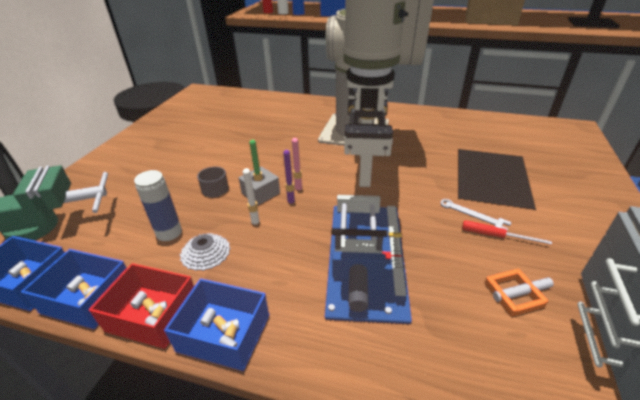

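```bash
python3 - <<'E'
from h import *
im=robot.read_camera('wrist')
g=im['color'][70:260,130:470]; cv2.imwrite('pics/w11z.png',cv2.resize(g,None,fx=2.35,fy=2.35,interpolation=cv2.INTER_CUBIC))
def P(uv,z):
    c,d=ray(im,uv); return c+d*(z-c[2])/d[2]
def yaw(a,b): return np.degrees(np.arctan2(*(b-a)[1::-1]))
a,b=P((145,88),.012),P((448,79),.012); print('plate edge',yaw(a,b))
h0,h1=P((316,120),.104),P((317,240),.104); print('bar',h0,h1,(h0+h1)/2,yaw(h1,h0)-90)
p=P((315.5,92),.03); c=P((243.5,92),.023); print(p,c,np.linalg.norm(p-c))
E
```

```text
plate edge 12.440886925284833
bar [0.61338151 0.20729053 0.104     ] [0.63635605 0.09240243 0.104     ] [0.62486878 0.14984648 0.104     ] 11.308454310078602
[0.60795223 0.23403892 0.03      ] [0.52870951 0.21917271 0.023     ] 0.08092844195568438
```

View pics/w11z.png

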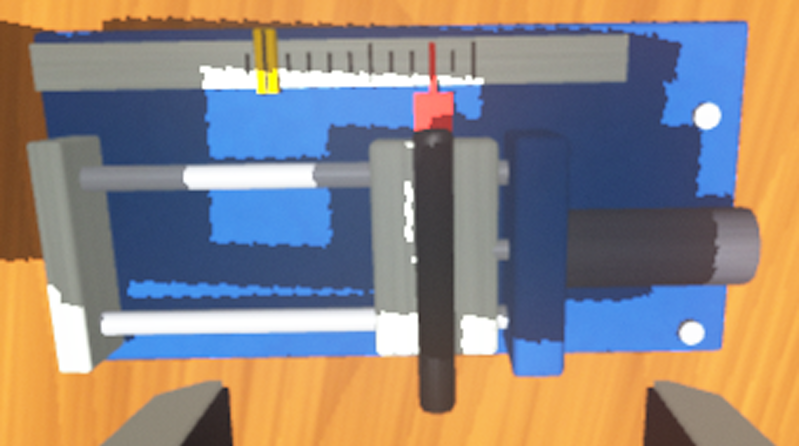

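The red pointer is at (315,92) and the clip line at (243,92) in the wrist view. That is about 8 scale ticks, or 78–80 mm. The jig's yaw is about 12.3°, against 10.8° for the tool. I'll turn slightly, descend and grip the bar.

```bash
python3 -m pendant '[{"delta_pos":[-0.002,-0.001,0.03],"spin":-0.026},{"delta_pos":[-0.002,-0.001,0.06],"spin":-0.026},{"delta_pos":[-0.002,-0.001,0.09],"spin":-0.026},{"delta_pos":[-0.002,-0.001,0.12],"spin":-0.026},{"delta_pos":[-0.002,-0.001,0.14],"spin":-0.026},{"delta_pos":[-0.002,-0.001,0.14],"spin":-0.026},{"delta_pos":[-0.002,-0.001,0.14],"spin":-0.026}]'
python3 -c "
from h import *
im=snap('wrist','w12'); marks('wrist',im,['slide_handle','slide_pointer','clip'])
im=snap('scene','s12');cv2.imwrite('pics/s12z.png',cv2.resize(im['color'][130:330,290:450],None,fx=3,fy=3))
s,M=tool(); print(s['tool_pos'].round(4),M.round(3))"
```

```text
t: 14.7
tool_pos: [0.6236, 0.1437, 0.1138]
orientation: [1.969, 2.444, 0.001]
force: [-0.3, 0.1, 0.6]
opening: 0.093
wrist slide_handle 0.8 [0.627  0.1445 0.0992] [321. 240.]
wrist slide_pointer 0.84 [0.6054 0.2342 0.0307] [317.  79.]
wrist clip 0.92 [0.5232 0.2109 0.0159] [202.  88.]
[0.6248 0.1438 0.1154] [[-0.213  0.977  0.006]
 [ 0.977  0.213 -0.001]
 [-0.002  0.005 -1.   ]]
```

View pics/w12.png

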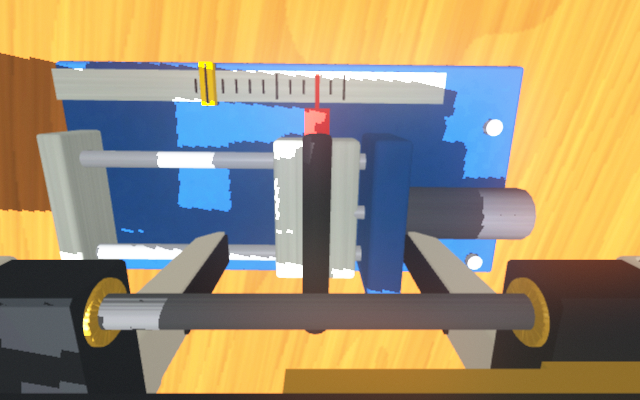

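View pics/s12z.png

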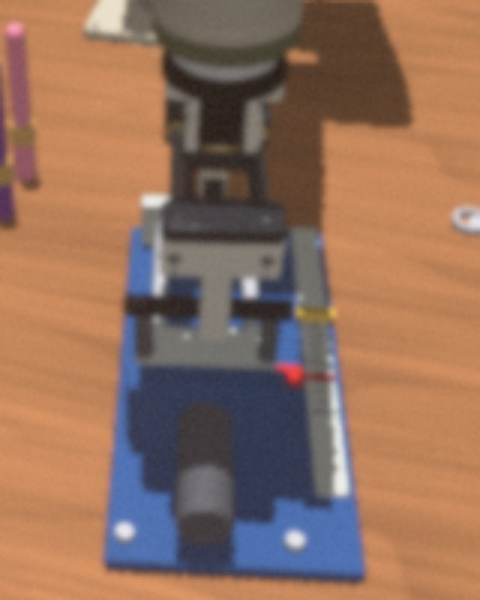

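The bar (317,230) is centred between the fingers and parallel to them, and the fingers clear the posts. Descending 34 mm, then closing.

```bash
python3 -m pendant '[{"delta_pos":[0,0,0.012],"spin":0},{"delta_pos":[0,0,0.024],"spin":0},{"delta_pos":[0,0,0.034],"spin":0},{"delta_pos":[0,0,0.034],"spin":0},{"delta_pos":[0,0,0.034],"spin":0}]'
python3 -m pendant '[{"delta_pos":[0,0,0],"spin":0},{"delta_pos":[0,0,0],"spin":0},{"delta_pos":[0,0,0],"spin":0},{"delta_pos":[0,0,0],"spin":0},{"delta_pos":[0,0,0],"spin":0},{"delta_pos":[0,0,0],"spin":0},{"delta_pos":[0,0,0],"spin":0},{"delta_pos":[0,0,0],"spin":0},{"delta_pos":[0,0,0],"spin":0},{"delta_pos":[0,0,0],"spin":0}]' 1 40
python3 -m pendant '[{"delta_pos":[0,0,0],"spin":0},{"delta_pos":[0,0,0],"spin":0},{"delta_pos":[0,0,0],"spin":0},{"delta_pos":[0,0,0],"spin":0}]'
python3 -c "
from h import *
im=snap('wrist','w13'); marks('wrist',im,['slide_handle','slide_pointer','clip'])
s,M=tool(); print(s['tool_pos'].round(4),M.round(3),s['force'])"
```

```text
t: 15.45
tool_pos: [0.6243, 0.1437, 0.0804]
orientation: [1.968, 2.444, 0.002]
force: [-0.1, 0.3, 0.5]
opening: 0.0928
t: 16.45
tool_pos: [0.6243, 0.1437, 0.0804]
orientation: [1.968, 2.444, 0.002]
force: [0.2, 0.0, -0.9]
opening: 0.0177
t: 16.85
tool_pos: [0.6237, 0.1435, 0.0803]
orientation: [1.969, 2.444, 0.001]
force: [-5.0, -1.6, 3.5]
opening: 0.0154
wrist slide_handle 0.95 [0.6275 0.1466 0.0979] [323. 261.]
wrist slide_pointer 0.72 [0.6093 0.2329 0.0302] [323.  79.]
wrist clip 0.64 [0.5252 0.2094 0.0136] [189.  89.]
[0.6237 0.1435 0.0803] [[-0.213  0.977  0.003]
 [ 0.977  0.213 -0.002]
 [-0.002  0.002 -1.   ]] [-5.78767363 -1.97947722  4.20633905]
```

View pics/w13.png

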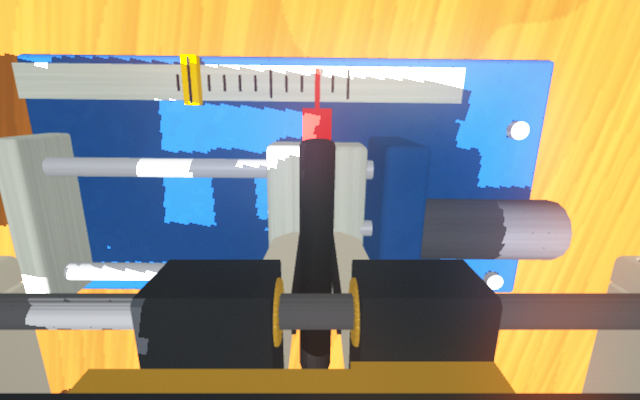

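The bar is gripped (15.4 mm opening). I'll pull 65 mm first, then measure.

```bash
python3 -m pendant '[{"delta_pos":[0,-0.008,0],"spin":0},{"delta_pos":[0,-0.016,0],"spin":0},{"delta_pos":[0,-0.024,0],"spin":0},{"delta_pos":[0,-0.032,0],"spin":0},{"delta_pos":[0,-0.04,0],"spin":0},{"delta_pos":[0,-0.048,0],"spin":0},{"delta_pos":[0,-0.056,0],"spin":0},{"delta_pos":[0,-0.065,0],"spin":0},{"delta_pos":[0,-0.065,0],"spin":0},{"delta_pos":[0,-0.065,0],"spin":0}]'
python3 - <<'E'
from h import *
im=snap('wrist','w14'); marks('wrist',im,['slide_handle','slide_pointer','clip'])
im2=snap('top','t14'); marks('top',im2,['slide_pointer','clip'])
z=im['color'][40:180,130:400]; cv2.imwrite('pics/w14z.png',cv2.resize(z,None,fx=2.9,fy=2.9,interpolation=cv2.INTER_CUBIC))
s,M=tool(); print(s['tool_pos'].round(4),s['force'],s['opening'])
E
```

```text
t: 18.05
tool_pos: [0.5617, 0.1307, 0.0804]
orientation: [1.967, 2.442, 0.008]
force: [9.8, 5.4, -7.1]
opening: 0.0151
wrist slide_handle 0.92 [0.5622 0.1277 0.098 ] [314. 271.]
wrist slide_pointer 0.94 [0.5445 0.2209 0.0302] [318.  76.]
wrist clip 0.63 [0.5254 0.2096 0.0133] [286.  89.]
top slide_pointer 0.49 [0.5403 0.2138 0.034 ] [258. 192.]
top clip 0.59 [ 6.246e-01  4.768e-01 -2.000e-04] [166. 162.]
top clip 0.48 [0.5254 0.2128 0.0141] [259. 198.]
[0.5619 0.1307 0.0804] [ 9.41832028  4.5682086  -7.45799805] 0.014991438249033014
```

View pics/w14z.png

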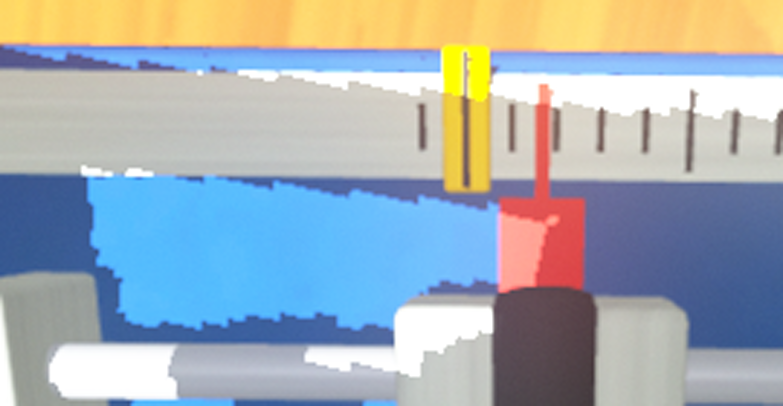

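```bash
cat >> h.py <<'E'
def gap(im,pu,pv,cu,cv_,yaw=12.4,zp=.03,zc=.023):
    f=lambda u,v,z:(lambda c,d:c+d*(z-c[2])/d[2])(*ray(im,(u,v)))
    a,b=f(pu,pv,zp),f(cu,cv_,zc); e=np.array([np.cos(np.radians(yaw)),np.sin(np.radians(yaw)),0])
    return a.round(4),b.round(4),round(float((a-b)@e),4)
E
python3 - <<'E'
from h import *
im=robot.read_camera('wrist')
print(gap(im,130+544/2.9,40+115/2.9,130+465.5/2.9,40+115/2.9), gap(im,130+544/2.9,40+115/2.9,130+465.5/2.9,40+115/2.9,zp=.033))
print(gap(im,130+544/2.9,40+115/2.9,130+465.5/2.9,40+115/2.9,yaw=11.9))
E
```

```text
(array([0.5449, 0.2189, 0.03  ]), array([0.5284, 0.2158, 0.023 ]), 0.0169) (array([0.545 , 0.2187, 0.033 ]), array([0.5284, 0.2158, 0.023 ]), 0.0168)
(array([0.5449, 0.2189, 0.03  ]), array([0.5284, 0.2158, 0.023 ]), 0.0169)
```

16.9 mm remain.

```bash
python3 -m pendant '[{"delta_pos":[0,-0.005,0],"spin":0},{"delta_pos":[0,-0.01,0],"spin":0},{"delta_pos":[0,-0.014,0],"spin":0},{"delta_pos":[0,-0.017,0],"spin":0},{"delta_pos":[0,-0.017,0],"spin":0},{"delta_pos":[0,-0.017,0],"spin":0},{"delta_pos":[0,-0.017,0],"spin":0}]'
python3 - <<'E'
from h import *
im=snap('wrist','w15'); marks('wrist',im,['slide_pointer','clip'])
z=im['color'][40:180,220:420]; cv2.imwrite('pics/w15z.png',cv2.resize(z,None,fx=4,fy=4,interpolation=cv2.INTER_CUBIC))
s,M=tool(); print(s['tool_pos'].round(4),s['force'],s['opening'])
E
```

```text
t: 19.15
tool_pos: [0.5473, 0.1277, 0.0804]
orientation: [1.965, 2.44, 0.015]
force: [11.1, 3.2, -9.3]
opening: 0.015
wrist slide_pointer 0.61 [0.5308 0.2171 0.0299] [318.  78.]
wrist clip 0.63 [0.5265 0.2094 0.0155] [309.  90.]
[0.5474 0.1277 0.0804] [12.49215716  2.78756539 -9.838537  ] 0.015221993962147599
```

View pics/w15z.png

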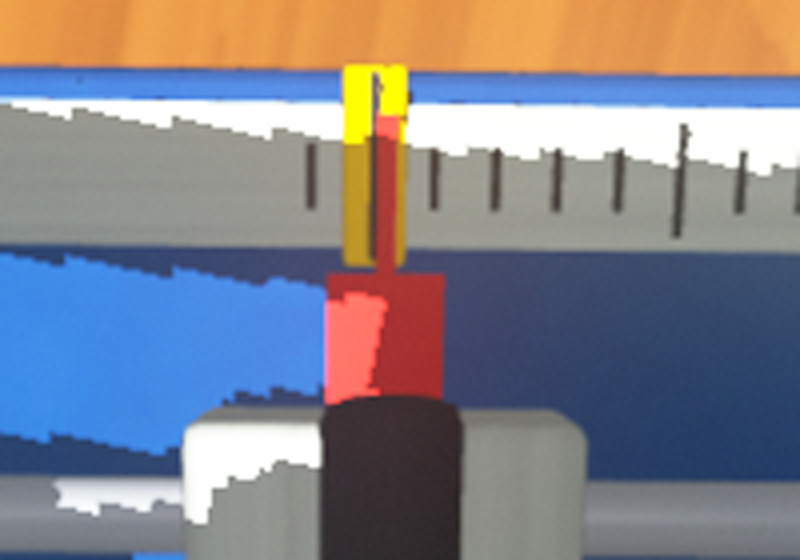

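The pointer centre is 2 mm short of the clip line. A little more pull.

```bash
python3 -m pendant '[{"delta_pos":[0,-0.0015,0],"spin":0},{"delta_pos":[0,-0.003,0],"spin":0},{"delta_pos":[0,-0.003,0],"spin":0},{"delta_pos":[0,-0.003,0],"spin":0},{"delta_pos":[0,-0.003,0],"spin":0},{"delta_pos":[0,-0.003,0],"spin":0}]' - 45
python3 - <<'E'
from h import *
im=snap('wrist','w16'); marks('wrist',im,['slide_pointer','clip'])
z=im['color'][40:180,220:420]; cv2.imwrite('pics/w16z.png',cv2.resize(z,None,fx=4,fy=4,interpolation=cv2.INTER_CUBIC))
im=snap('top','t16'); marks('top',im,['slide_pointer','clip','brush_tip','pot','stand'])
im=snap('scene','s16'); marks('scene',im,['slide_pointer','clip','brush_tip','pot'])
s,M=tool(); print(s['tool_pos'].round(4),s['force'],s['opening'])
E
```

```text
t: 19.9
tool_pos: [0.5464, 0.1276, 0.0804]
orientation: [1.963, 2.437, 0.021]
force: [11.5, 2.8, -10.5]
opening: 0.0149
wrist slide_pointer 0.88 [0.5276 0.2134 0.032 ] [313.  83.]
wrist clip 0.56 [0.528  0.2121 0.0162] [313.  87.]
top clip 0.54 [0.5299 0.2112 0.0146] [260. 197.]
top clip 0.29 [0.5252 0.2124 0.0319] [258. 198.]
top brush_tip 0.63 [ 5.465e-01 -1.506e-01 -4.000e-04] [393. 194.]
top brush_tip 0.52 [ 0.3791 -0.0856 -0.    ] [369. 255.]
top brush_tip 0.44 [ 0.4454 -0.0821  0.0029] [368. 230.]
top pot 0.81 [ 0.4445 -0.3198 -0.0027] [455. 233.]
top stand 0.91 [ 0.4265 -0.1812  0.0006] [404. 238.]
top stand 0.34 [ 3.809e-01  4.006e-01 -4.000e-04] [189. 250.]
scene slide_pointer 0.56 [0.5253 0.2095 0.0255] [394. 231.]
scene clip 0.59 [0.529  0.214  0.0137] [395. 236.]
scene brush_tip 0.92 [ 0.3775 -0.0851 -0.0029] [299. 187.]
scene brush_tip 0.91 [ 0.5502 -0.1469 -0.0029] [255. 222.]
scene brush_tip 0.71 [ 0.4421 -0.0844 -0.0023] [291. 200.]
scene brush_tip 0.7 [ 0.4288 -0.1864  0.0102] [259. 189.]
scene pot 0.75 [ 0.4503 -0.3203 -0.0014] [214. 189.]
[0.5463 0.1275 0.0804] [ 11.89805177   2.61766773 -10.96242423] 0.01478552985984321
```

View pics/w16z.png

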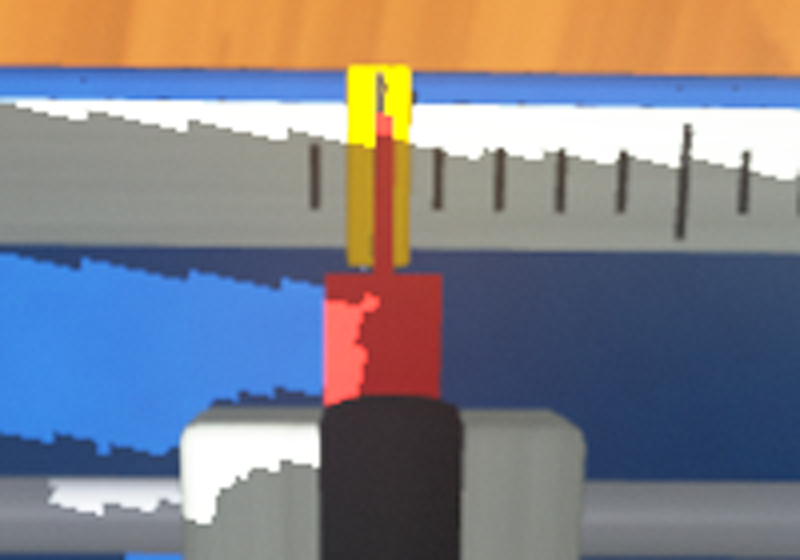

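View pics/s16.png

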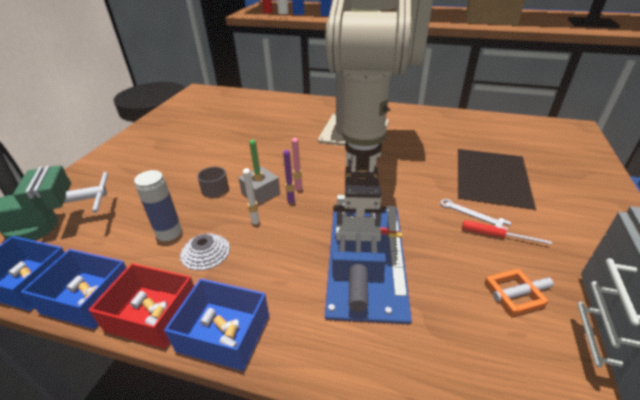

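The pointer is within about 1 mm of the line. I'll check that it stays at rest before handing in.

```bash
python3 - <<'E'
from h import *
for i in range(12):
    im=robot.read_camera('wrist')
    if i%4==0: print(robot.read_state()['tool_pos'].round(5),robot.read_state()['force'].round(1))
z=im['color'][40:180,220:420]; cv2.imwrite('pics/w17z.png',cv2.resize(z,None,fx=4,fy=4,interpolation=cv2.INTER_CUBIC))
print(gap(im,220+384.5/4,40+190/4,220+379.5/4,40+190/4),robot.read_state()['t'])
E
```

```text
[0.54638 0.12754 0.0804 ] [12.1  3.6 -9.6]
[0.54641 0.12755 0.08045] [ 11.6   3.3 -10.6]
[0.54637 0.12757 0.0804 ] [ 11.8   3.6 -10.2]
(array([0.53  , 0.2112, 0.03  ]), array([0.5293, 0.2115, 0.023 ]), 0.0007) 21.2
```

View pics/w17z.png

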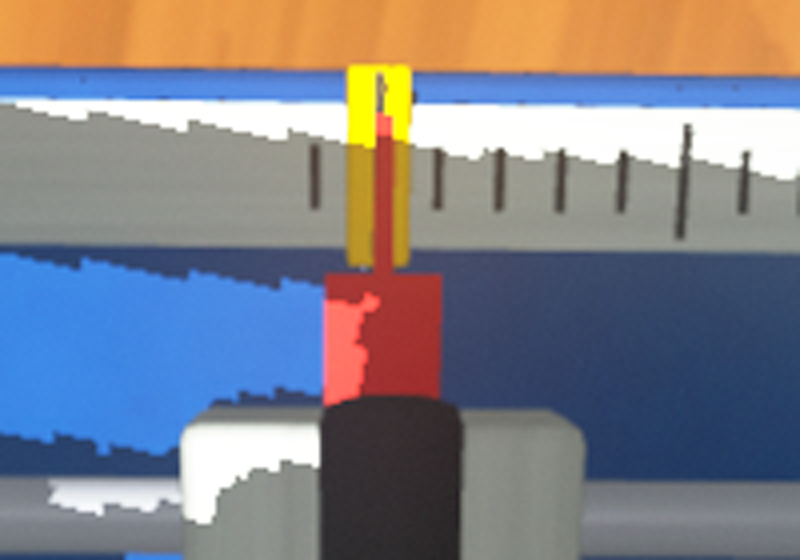

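It's steady, with a gap of about 0.7 mm and the grip holding. The brush and pot are in place, so I'm handing in.

```bash
python3 -c "
from plant import robot
print(robot.close_job())"
```

```text
the job is handed in; nothing more can be done
None
```

The brush was dipped in the grease pot and put back in its stand. I handed the job in at about 21 s, with the gripper still holding the jig's bar and the pointer over the clip.

- **Dip:** The bristle end went down to about 20 mm above the bench, 35 mm below the pot's rim, and about 3 mm off centre.
- **Brush:** It stands upright in its hole, let go, with the bristle end about 10 mm above the bench, which is the hole's floor.
- **Pot:** It is upright and shows no movement beyond measurement error.
- **Jig bar:** My last measurement put the pointer about 0.7 mm short of the clip's middle line. The arm did not move over the last 1.3 s. The spring pulls with about 12 N, and the bar is gripped at a 45 N setting.

**Disagreements:** The network's estimates of the pointer and clip positions differed by up to about 4 mm between cameras, so I relied on the wrist picture for the final position. In the last top view the network did not report the green brush, because the arm was in the way or it missed it. The last scene view shows it standing in place. The force reading also shows about 10 N vertically on the bar from a slight tilt of about 1°, and it stayed steady.

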